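# Let the test press down gently

## Robot

A 6-joint arm with a two-finger parallel gripper is mounted at the origin on the work surface. World frame = base frame: x ahead of the robot, y to its left, z up, the work surface at z = 0. Lengths are in m, angles in degrees, forces in N, time in s.
With the tool pointing down it reaches from about 0.35 to 0.875 m from the base axis. Payload 4.2 kg.
Tool frame: the origin (TCP) lies at the very end of the fingers, on their centre line; the grasp point (between the pads) lies 19 mm behind it; z points along the fingers, y is the line along which they close (so a half turn about z gives the same grasp; the last joint's range is limited). The gripper opens to 87 mm and grips with 3 to 60 N. Pads are 19 mm wide; open, the fingers measure 117 mm over their backs; the gripper's body (75 mm by 190 mm) begins 51 mm behind the grasp point.
Start: joints at [-56.173, 22.042, 0.453, 0, -68.411, -14.817], TCP at [0.204, -0.591, 0.223] pointing down, gripper open.
Joint ranges: [-179.83, 179.83], [-69.29, 118.12], [-61.27, 80.66], [-181.25, 117.63], [-171.15, -9.14], [-177.46, 177.46]. Speed limits (degrees/s): [159.86, 159.86, 180, 180, 180, 180].

## Interface

Orientations are given as a 3x3 rotation matrix whose columns are the frame's x, y, z axes.
In Python, from station import * gives the robot as it stands.
- The arm moves only by the shell command python3 -m pendant 'ROWS'. ROWS is JSON, a list of rows, each an object of numbers: "x", "y", "z": the shift along the world's x, y, z normalised to -1 to 1, where 1 is 250 mm; "rx", "ry", "rz": the turn, a rotation vector about the world's x, y, z normalised to -1 to 1, where 1 is 180 degrees; "claw": the opening, from 0 (shut) to 1 (fully open). A call has exactly 8 rows; each row is the pose to reach, as a shift and turn from the pose commanded when the call began, turning the shorter way round; what a row does not reach only later rows make up. A row lasts 1/8 s, in which the tool goes at most 62.5 mm and 10.7 degrees, less where a joint would pass 70% of its speed; a pose out of reach is approached as far as the arm can. A call with a number of a shift or a turn outside -1 to 1 is refused whole. A call with a gripper value outside its range is refused whole. The fingers move at their own pace and stop on an object; the grip force is fixed at half the most. Time passes only in rows, so rows that repeat a pose let the fingers close, or fill a call up. It gives the time, the measured TCP pose, the force, the opening and the grip force at its end, in the units of the state.
- sense(): the state, without advancing time (a new reading comes with each control period).
- capture(name): name is "scene" or "top" or "wrist"; returns a dict with "color" (420x560x3 uint8, red, green, blue), "mtx" (3x3 intrinsics, pixels), "k1" (the pictures are not rectified: a ray, as slopes to the right and down, at radius r is drawn at 1 + k1 r^2 times it, then the intrinsics apply), "world_to_cam" (4x4, takes a point from world to camera coordinates). Camera axes: x right, y up, looking along -z (the intrinsics and any distortion apply to the point x, -y, -z); pixel columns grow to the right and rows downward; lengths in m; the calibration is good to about 2 mm. A picture is of the moment at which its call begins. There is no depth.
- finish_job(): hands the job in; it is judged then, once.
Trained networks look in a picture, given as the dict that the camera call returned (one of the last four; its "shot" number tells which), for a name from the list of things; names that differ only in an ending like _2 or _b are one class to them, and where a whole thing is asked for, a point or a joint stands for the part that bears it (a point fixed in the world has none). Each returns a list of dicts, best first, with "conf" (0 to 1); they miss things now and then, are a little off and sometimes report something else, mostly with a low value. They report only what shows in the picture. A call takes as long as a camera call.
- search_frame(picture, label): "centre" ([column, row] in pixels, amid what is visible of it).
- regions_of(picture, label): "region" (420x560 bool, what is visible of it) and "centre" ([column, row] in pixels, amid what is visible of it).
The state is a dict: "time_s": time; "joints": joint angles; "joint_velocities": joint speeds; "effort": joint torques, N m; "tcp_pos": TCP position; "ee_rot": TCP orientation; "wrist_force": force on the tool from outside, world axes, zero at the start; "moment": the same for the moment, N m; "gripper_width": opening from 0.0 (shut) to 1.0 (fully open); "gripper_force": force on a finger pad.
Only numpy, scipy, OpenCV 4.12 (cv2) and the standard library are available. Lean on these libraries where they do the work, as an engineer would, in place of code of your own. Each camera call takes 0.05 s, during which the arm holds its last target. There are 200 camera calls.

## Task

Ease the press's release valve open just a fraction of a turn by its red ball lever so that the raised platen sinks slowly, no faster than about 2 cm a second, all the way down onto its stop. Then shut the valve again fully, and let go. Never strain the springy lever, do not push on the platen, and leave the tin, jar and applicator where they are.

Things in the scene. Friction and masses are not known exactly. Their poses are not given: they have to be found in the camera images.
- valve_ball (a point): centre of the red ball (28 mm diameter) at the end of the valve lever, 145 mm above the bench; a level steel bar, 10 mm thick, joins it to the upright valve stem, 85 mm from stem axis to ball centre. Under bar and ball is free air, but for the blue valve block around the stem (70 x 60 mm, 110 mm high); the press column is 80 mm from the stem, away from the ball
- valve_axis (a point): point on the valve's upright (vertical) stem axis at the height of the lever, 145 mm above the bench. The ball swings in the level plane about it; with the valve shut and the lever slack the ball lies in the press's -y direction from it
- valve (a joint): release valve stem angle, rad: 0 = shut, on its hard seat (it cannot go lower); grows counter-clockwise seen from above (opening). Starts at 0 to 0.05. Stiff: turning it takes about 0.2 N m to open, 0.5 N m to close; stays where it is left
- ram (a joint): height of the platen above its stop, m: 0 = fully down; starts at 0.034 to 0.048. It stays up until the valve passes a cracking point between 0.1 and 0.65 rad that differs with load and friction; in the next 0.05 to 0.1 rad the platen sinks at 0.5 to 1.7 cm/s, wider still it soon passes the allowed speed. Easing the valve back slows or stops it
- platen (a point): centre of the top of the yellow test panel clamped on the square steel platen (130 x 150 mm), 138 mm above the bench when fully down; the blue crosshead on two columns stands over it up to 290 mm above the bench
- press: the blue bench press, fixed to the bench; origin at the centre of the underside of its 220 x 260 mm base; its x axis points away from its front, the valve block is on its -y side (stem axis at x = -30 mm, y = -175 mm)
- paint_tin: bystander: green paint tin, 72 mm diameter, 95 mm high; origin under its centre
- sample_jar: bystander: amber glass jar with white lid, 60 mm diameter, 85 mm high; origin under its centre
- applicator: bystander: steel film applicator, a bar 30 x 90 x 22 mm with an upright black-ball handle 86 mm high; origin under its centre
- lever (a joint): bend of the springy lever on its stem, rad: 0 = slack; + when the ball is pushed counter-clockwise (seen from above) of the stem, - when clockwise. A spring of 12 N m/rad, so it tells the torque on the stem; more than 0.1 either way (14 N at the ball, 8 mm) is straining it

How it is judged (in metres and radians):
On the way, in this order (a step that is already met when the one before it is completed fails the run):
1. the platen is sinking: less than 22 mm above its stop (value of joint ram below 0.022 m), for 0.1 s.
2. the platen has sunk all the way onto its stop (within 3 mm) (value of joint ram below 0.003 m), for 0.2 s.
At the end, for the whole second after the job is handed in: the platen is down on its stop (within 3 mm) and the valve is shut again (below 0.06 rad) (value of joint ram below 0.003 m and value of joint valve below 0.06 rad); the robot touches nothing.
It fails at once if the platen sinks faster than 25 mm/s (velocity of joint ram below -0.025 m/s).
It fails at once if the lever is strained: bent by more than 0.1 rad either way (14 N at the ball) (value of joint lever below -0.1 rad or value of joint lever above 0.1 rad).
It fails at once if the robot pushes on the platen (over 3 N) (contact force between any of the fingers, the arm and ram above 3 N).
It fails at once if the tin, jar or applicator is moved by more than 20 mm or tipped (distance of any of paint_tin, sample_jar, applicator from where it was at the start of the episode above 0.02 m or angle between any of paint_tin, sample_jar, applicator's own z axis and vertical above 0.5 rad).
It also fails if it takes over 72 s, if anything falls off the work surface, if the arm or the gripper's body presses on something with over 40 N, if the wrist force passes 120 N, or if a joint passes its speed limit or range.

## Working session

There is one attempt and no reset: what is moved stays moved. The work goes in short steps, Python scripts to look and compute and a shell command to move; the robot and the scene stay as the last step left them, time stands still between calls to the robot, and variables do not carry over. Pictures are saved under pics/ and viewed, at most 10 in all, crops included, and the job is handed in when it is done.

```bash
mkdir -p pics; cat > h.py <<'E'
from station import *
import numpy as np, cv2
def ray(p,uv):
    K=p["mtx"];K=np.array(K);W=np.array(p["world_to_cam"])
    d=np.array([(uv[0]-K[0,2])/K[0,0],(uv[1]-K[1,2])/K[1,1]]);s=d.copy()
    for _ in range(20): s=d/(1+p["k1"]*(s@s))
    R=W[:3,:3];o=-R.T@W[:3,3];v=R.T@np.array([s[0],-s[1],-1]);return o,v
def atz(p,uv,z):
    o,v=ray(p,uv);return (o+v*(z-o[2])/v[2])[:3]
def proj(p,X):
    W=np.array(p["world_to_cam"]);c=W[:3,:3]@np.array(X)+W[:3,3];s=np.array([c[0],-c[1]])/-c[2]
    s=s*(1+p["k1"]*(s@s));K=np.array(p["mtx"]);return s*[K[0,0],K[1,1]]+K[:2,2]
Z=dict(valve_ball=.145,valve_axis=.145,platen=.175,paint_tin=.05,sample_jar=.045,applicator=.04,press=.1)
E
python3 - <<'E'
from h import *
for c in ("top","scene"):
    p=capture(c);cv2.imwrite(f"pics/{c}0.png",p["color"][:,:,::-1])
    for n,z in Z.items():
        for d in search_frame(p,n)[:2]: print(c,n,np.round(d["centre"]),round(d["conf"],2),np.round(atz(p,d["centre"],z),3))
s=sense();print(s["time_s"],s["tcp_pos"],s["ee_rot"],s["wrist_force"])
E
```

```text
top valve_ball [230. 192.] 0.7 [0.55  0.133 0.145]
top valve_axis [424. 158.] 0.57 [ 0.626 -0.336  0.145]
top platen [230. 191.] 0.64 [0.548 0.13  0.175]
top platen [423. 161.] 0.41 [ 0.611 -0.321  0.175]
top paint_tin [423. 161.] 0.73 [ 0.642 -0.37   0.05 ]
top sample_jar [402. 234.] 0.83 [ 0.45  -0.303  0.045]
top applicator [165. 264.] 0.66 [0.382 0.315 0.04 ]
top press [236. 181.] 0.84 [0.587 0.125 0.1  ]
top press [320. 164.] 0.68 [ 0.625 -0.087  0.1  ]
scene valve_ball [227. 238.] 0.66 [ 0.608 -0.085  0.145]
scene valve_axis [232. 240.] 0.94 [ 0.612 -0.072  0.145]
scene platen [325. 235.] 0.98 [0.621 0.136 0.175]
scene paint_tin [319. 246.] 0.7 [0.548 0.132 0.05 ]
scene paint_tin [112. 274.] 0.67 [ 0.647 -0.371  0.05 ]
scene sample_jar [156. 217.] 0.68 [ 0.451 -0.303  0.045]
scene applicator [396. 213.] 0.63 [0.42  0.343 0.04 ]
scene press [319. 248.] 0.69 [0.595 0.127 0.1  ]
scene press [232. 244.] 0.52 [ 0.586 -0.08   0.1  ]
0.8 [ 0.20359699 -0.59086793  0.22257548] [[-9.45453957e-01 -3.25755759e-01 -2.54735112e-06]
 [-3.25755759e-01  9.45453957e-01 -7.76799669e-06]
 [ 4.93887285e-06 -6.51446891e-06 -1.00000000e+00]] [ 0.48963038  0.17251784 -0.01323865]
```

View pics/top0.png

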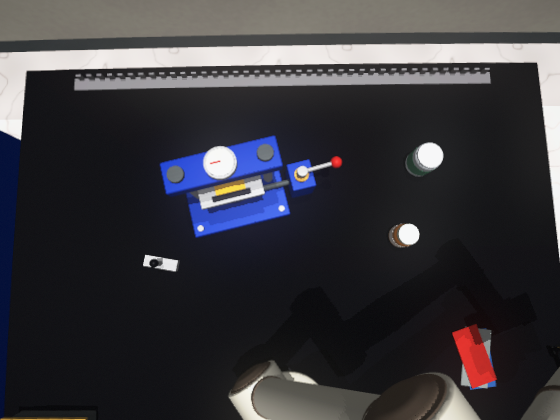

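View pics/scene0.png

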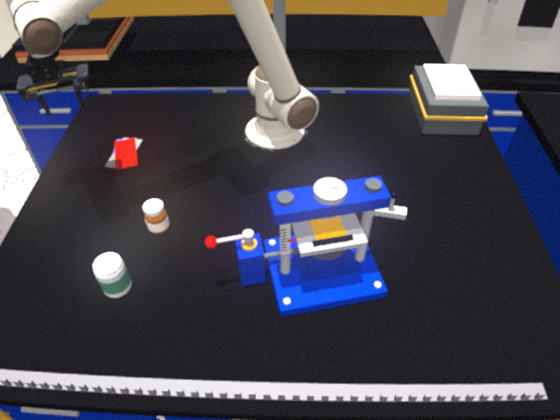

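The top view shows the ball at about (336,162) and the stem cap at (302,174). In the scene view they are at (211,241) and (248,236). The networks' top-view labels are poor, so I'll locate the ball by colour.

```bash
cat >> h.py <<'E'
def red(p,uv,r=25):
    c=p["color"].astype(int);m=(c[:,:,0]>110)&(c[:,:,1]<70)&(c[:,:,2]<80)
    v,u=np.nonzero(m);k=np.hypot(u-uv[0],v-uv[1])<r
    return np.array([u[k].mean(),v[k].mean()]),k.sum()
def tri(ps,uvs):
    A=np.zeros((3,3));b=np.zeros(3)
    for p,uv in zip(ps,uvs):
        o,v=ray(p,uv);v=v/np.linalg.norm(v);M=np.eye(3)-np.outer(v,v);A+=M;b+=M@o
    return np.linalg.solve(A,b)
E
python3 - <<'E'
from h import *
t=capture("top");s=capture("scene")
a,n=red(t,(336,162),15);b,m=red(s,(211,241),15);print(a,n,b,m)
print("tri",tri([t,s],[a,b]),atz(t,a,.145),atz(s,b,.145))
print("stem cap",atz(t,(302,174),.16),atz(s,(248,236),.16),tri([t,s],[(302,174),(248,236)]))
st=sense();R=np.array(st["ee_rot"]);print("yaw of tool y",np.degrees(np.arctan2(R[1,1],R[0,1])))
x=s["color"][170:320,180:400,::-1];cv2.imwrite("pics/s1.png",cv2.resize(x,None,fx=3.6,fy=3.6,interpolation=cv2.INTER_CUBIC))
E
```

```text
[336.13402062 161.40206186] 97 [210.1171875 241.5546875] 128
tri [ 0.62026199 -0.12162232  0.14743044] [ 0.62088626 -0.12203834  0.145     ] [ 0.61824194 -0.12215558  0.145     ]
stem cap [ 0.58796893 -0.03784631  0.16      ] [ 0.61282319 -0.03564351  0.16      ] [ 0.59309058 -0.0389651   0.13693846]
yaw of tool y 109.0087481125821
```

View pics/s1.png

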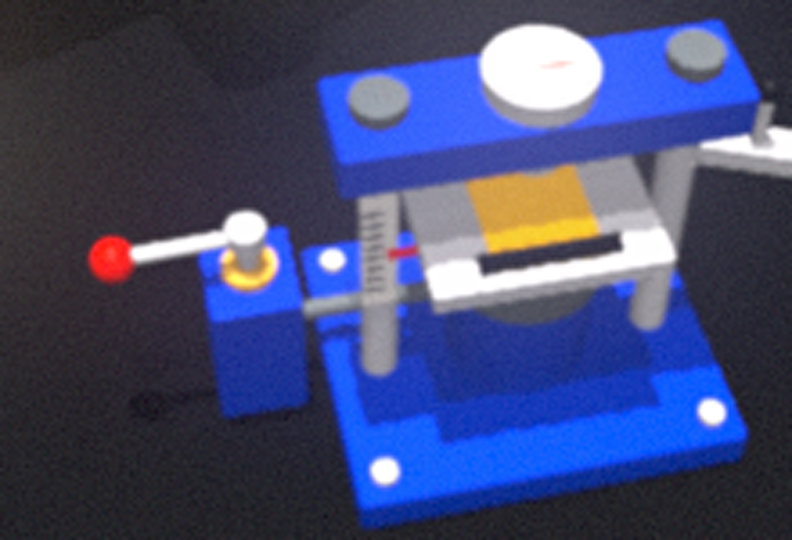

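```bash
python3 - <<'E'
from h import *
t=capture("top");s=capture("scene")
f=lambda x,y:np.array([180+x/3.6,170+y/3.6])
ang=lambda d:np.degrees(np.arctan2(d[1],d[0]))
A=atz(t,(175,174),.295);B=atz(t,(265,152.5),.295);print("caps top",A,B,ang(B-A))
A=atz(s,f(695,52),.295);B=atz(s,f(378,98),.295);print("caps scene",A,B,ang(B-A))
A=atz(s,f(712,411),.02);B=atz(s,f(385,470),.02);print("bolts scene",A,B,ang(B-A))
A=atz(t,(200,228),.02);B=atz(t,(281,208.5),.02);print("bolts top",A,B,ang(B-A))
ball=np.array([.620,-.122,.145])
for a in (-78,-75,-72,-69):
    st=ball-.085*np.array([np.cos(np.radians(a)),np.sin(np.radians(a)),0])
    print(a,st,proj(t,st),proj(t,st+[0,0,.015]),f(0,0)*0+(proj(s,st)-[180,170])*3.6,(proj(s,st+[0,0,.015])-[180,170])*3.6)
x=t["color"][120:220,250:350,::-1];cv2.imwrite("pics/t1.png",cv2.resize(x,None,fx=6,fy=6,interpolation=cv2.INTER_CUBIC))
E
```

```text
caps top [0.5625297  0.22673625 0.295     ] [0.60352116 0.04520381 0.295     ] -77.27556597443963
caps scene [0.58470285 0.22744185 0.295     ] [0.62522169 0.04732624 0.295     ] -77.32178753643964
bolts scene [0.64024064 0.27125193 0.02      ] [0.69019639 0.05300957 0.02      ] -77.10708801426127
bolts top [0.47669996 0.22936268 0.02      ] [0.52545089 0.01144473 0.02      ] -77.38985881087636
-78 [ 0.60232751 -0.03885745  0.145     ] [301.86195564 169.51485108] [302.26486211 168.04678121] [242.36148151 240.37054047] [240.90852839 224.77615807]
-75 [ 0.59800038 -0.0398963   0.145     ] [302.34252878 171.26913913] [302.75344033 169.82834557] [241.23531936 235.15346062] [239.77522781 219.54866752]
-72 [ 0.59373356 -0.0411602   0.145     ] [302.91670811 172.99940167] [303.33713664 171.58555276] [239.75603893 230.03282219] [238.28507362 214.41832935]
-69 [ 0.58953872 -0.04264566  0.145     ] [303.58306632 174.70078533] [304.01450252 173.3134718 ] [237.930551   225.02129342] [236.44507368 209.39781414]
```

View pics/t1.png

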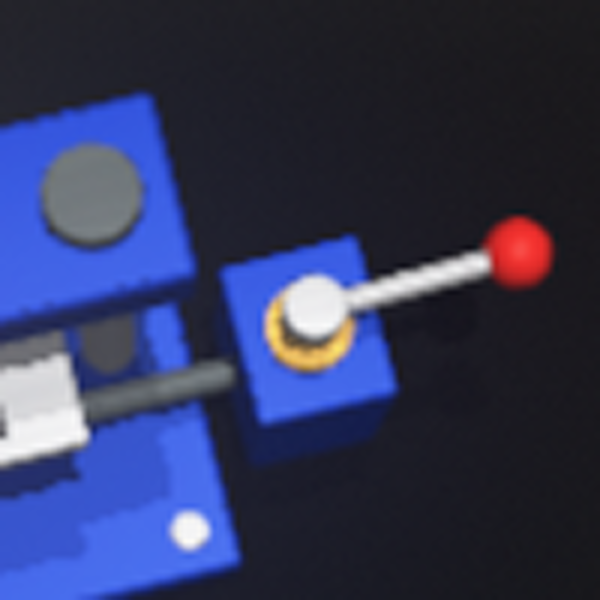

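The lever points about -76° in world, with the stem near (0.599, -0.040) and the ball at (0.620, -0.122). I'll go above the ball with the tool's y axis along the tangent.

```bash
python3 -m pendant '[{"x":0.2,"y":0.23,"rz":0.06,"claw":0.5},{"x":0.4,"y":0.46,"rz":0.12,"claw":0.5},{"x":0.6,"y":0.68,"rz":0.17,"claw":0.5},{"x":0.75,"y":0.85,"rz":0.22,"claw":0.5},{"x":0.83,"y":0.94,"rz":0.27,"claw":0.5},{"x":0.83,"y":0.94,"rz":0.32,"claw":0.5},{"x":0.83,"y":0.94,"rz":0.37,"claw":0.5},{"x":0.83,"y":0.94,"rz":0.42,"claw":0.5}]'
python3 - <<'E'
from h import *
st=sense();R=np.array(st["ee_rot"]);print(st["tcp_pos"],"yaw",np.degrees(np.arctan2(R[1,1],R[0,1])),st["joints"])
print((np.array([.620,-.122,.145])-st["tcp_pos"])/.25)
E
```

```text
[ 0.203621   -0.59087822  0.22256971] yaw 109.01243975498602 [-5.61711494e+01  2.20406658e+01  4.53830697e-01  2.67473431e-04
 -6.84129624e+01 -1.48165093e+01]
[ 1.66551599  1.87551286 -0.31027883]$[0]: bad value
```

```bash
python3 -m pendant '[{"x":0.2,"y":0.23,"z":0,"rx":0,"ry":0,"rz":0.06,"claw":0.5},{"x":0.4,"y":0.46,"z":0,"rx":0,"ry":0,"rz":0.12,"claw":0.5},{"x":0.6,"y":0.68,"z":0,"rx":0,"ry":0,"rz":0.17,"claw":0.5},{"x":0.75,"y":0.85,"z":0,"rx":0,"ry":0,"rz":0.22,"claw":0.5},{"x":0.83,"y":0.94,"z":0,"rx":0,"ry":0,"rz":0.27,"claw":0.5},{"x":0.83,"y":0.94,"z":0,"rx":0,"ry":0,"rz":0.32,"claw":0.5},{"x":0.83,"y":0.94,"z":0,"rx":0,"ry":0,"rz":0.37,"claw":0.5},{"x":0.83,"y":0.94,"z":0,"rx":0,"ry":0,"rz":0.42,"claw":0.5}]'
python3 - <<'E'
from h import *
st=sense();R=np.array(st["ee_rot"]);print(st["tcp_pos"],"yaw",np.degrees(np.arctan2(R[1,1],R[0,1])),st["joints"])
print((np.array([.620,-.122,.145])-st["tcp_pos"])/.25)
E
```

```text
time_s: 2.0
tcp_pos: [0.4114, -0.3555, 0.2227]
ee_rot: [[0.086, -0.996, 0.0], [-0.996, -0.086, -0.0], [0.0, -0.0, -1.0]]
wrist_force: [0.4, -0.8, 0.6]
gripper_width: 0.499
gripper_force: 0.0
[ 0.41142394 -0.35554339  0.22268999] yaw -175.04342295006035 [-2.37412754e+01  1.41255774e+01 -1.10263965e+01  2.57410671e-03
 -6.48333581e+01  2.86967571e+01]
[ 0.83430424  0.93417355 -0.31075996]
```

```bash
python3 -m pendant '[{"x":0.2,"y":0.22,"z":0,"rx":0,"ry":0,"rz":0.02,"claw":0.5},{"x":0.4,"y":0.45,"z":0,"rx":0,"ry":0,"rz":0.05,"claw":0.5},{"x":0.6,"y":0.67,"z":0,"rx":0,"ry":0,"rz":0.05,"claw":0.5},{"x":0.77,"y":0.86,"z":0,"rx":0,"ry":0,"rz":0.05,"claw":0.5},{"x":0.834,"y":0.934,"z":0,"rx":0,"ry":0,"rz":0.05,"claw":0.5},{"x":0.834,"y":0.934,"z":0,"rx":0,"ry":0,"rz":0.05,"claw":0.5},{"x":0.834,"y":0.934,"z":0,"rx":0,"ry":0,"rz":0.05,"claw":0.5},{"x":0.834,"y":0.934,"z":0,"rx":0,"ry":0,"rz":0.05,"claw":0.5}]'
python3 - <<'E'
from h import *
w=capture("wrist");s=capture("scene")
st=sense();R=np.array(st["ee_rot"]);T=np.array(st["tcp_pos"]);print(T,"yaw",np.degrees(np.arctan2(R[1,1],R[0,1])),st["joints"],st["wrist_force"])
print("tcp px",proj(w,T),"ball px exp",proj(w,[.62,-.122,.145]))
try:
  a,n=red(w,proj(w,[.62,-.122,.145]),60);print(a,n,atz(w,a,.145))
except Exception as e:print(e)
cv2.imwrite("pics/w2.png",w["color"][:,:,::-1])
E
```

```text
time_s: 3.0
tcp_pos: [0.6189, -0.1234, 0.2228]
ee_rot: [[0.234, -0.972, -0.0], [-0.972, -0.234, -0.0], [0.0, 0.0, -1.0]]
wrist_force: [-1.7, -0.3, 0.1]
gripper_width: 0.501
gripper_force: 0.0
[ 0.61897228 -0.12349665  0.22298895] yaw -166.4795490601229 [ 3.38475176e+00  2.26174917e+01  1.40518896e+00  5.17218859e-03
 -6.87639665e+01  1.01338250e+01] [-0.67757738  0.13978873 -0.69894282]
tcp px [286.26020853 257.69178301] ball px exp [284.25996168 219.42609578]
[283.43143813 221.22185061] 897 [ 0.62029946 -0.12035274  0.145     ]
```

View pics/w2.png

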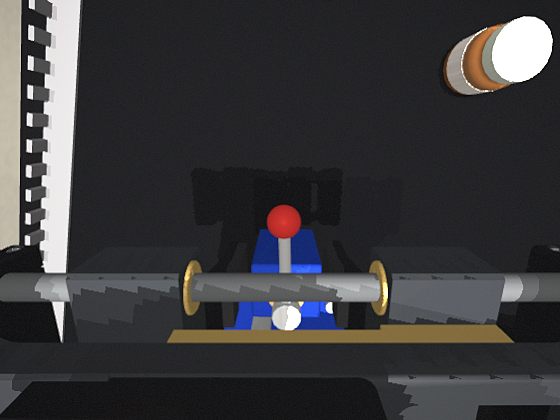

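The ball is at (283,221), centred between the fingers, and the lever runs straight in the view. I'll descend to straddle the ball, then narrow the gap to leave about 1.5 mm play on each side.

```bash
python3 -m pendant '[{"x":0.004,"y":0.008,"z":-0.08,"rx":0,"ry":0,"rz":0,"claw":0.5},{"x":0.004,"y":0.008,"z":-0.16,"rx":0,"ry":0,"rz":0,"claw":0.5},{"x":0.004,"y":0.008,"z":-0.24,"rx":0,"ry":0,"rz":0,"claw":0.5},{"x":0.004,"y":0.008,"z":-0.32,"rx":0,"ry":0,"rz":0,"claw":0.5},{"x":0.004,"y":0.008,"z":-0.38,"rx":0,"ry":0,"rz":0,"claw":0.5},{"x":0.004,"y":0.008,"z":-0.38,"rx":0,"ry":0,"rz":0,"claw":0.5},{"x":0.004,"y":0.008,"z":-0.38,"rx":0,"ry":0,"rz":0,"claw":0.37},{"x":0.004,"y":0.008,"z":-0.38,"rx":0,"ry":0,"rz":0,"claw":0.37}]'
cat >> h.py <<'E'
C=np.array([.599,-.0397]);A0=np.radians(-77.3)
def tcp_th():
    st=sense();T=np.array(st["tcp_pos"]);d=T[:2]-C;R=np.array(st["ee_rot"])
    return T,np.arctan2(d[1],d[0])-A0,np.hypot(*d),np.degrees(np.arctan2(R[1,1],R[0,1])),st
def ballth(p,uv,r=25):
    a,n=red(p,uv,r);X=atz(p,a,.145)[:2];d=X-C;return a,n,X,np.arctan2(d[1],d[0])-A0
def shift(th,r=.085):
    T,t0,_,yaw,_=tcp_th();a=A0+th;g=C+r*np.array([np.cos(a),np.sin(a)])
    return np.round((g-T[:2])/.25,4), round((th-t0)/np.pi,4)
E
python3 - <<'E'
from h import *
w=capture("wrist");s=capture("scene");t=capture("top")
T,th,r,y,st=tcp_th();print(T,th,r,y,st["wrist_force"],st["gripper_width"],st["gripper_force"],st["time_s"])
for p,n in((w,"w"),(s,"s"),(t,"t")):
  e=proj(p,[.62,-.122,.145]);print(n,e)
  try:print(ballth(p,e))
  except Exception as ex:print(ex)
i=np.hstack([w["color"],]);cv2.imwrite("pics/w3.png",i[:,:,::-1])
x=s["color"][170:320,180:400,::-1];cv2.imwrite("pics/s3.png",cv2.resize(x,None,fx=3.6,fy=3.6,interpolation=cv2.INTER_CUBIC))
for q in(.1,.2,.3,.4,.5,.6):print(q,shift(q))
E
```

```text
time_s: 4.1
tcp_pos: [0.6212, -0.1204, 0.1286]
ee_rot: [[0.235, -0.972, 0.002], [-0.972, -0.235, -0.0], [0.001, -0.002, -1.0]]
wrist_force: [0.1, -0.1, -0.0]
gripper_width: 0.391
gripper_force: 0.0
[ 0.62089878 -0.12034619  0.12816205] 0.04349107184595202 0.08356652953347095 -166.38395425126998 [-0.59361892 -0.86166412 -0.03538818] 0.37409800637236673 0.0 4.25
w [289.38235965 268.7192442 ]
(array([291.14285714, 246.        ]), np.int64(7), array([ 0.62214199, -0.13442236]), np.float64(0.017963065533294964))
s [210.08458996 242.15329585]
(array([nan, nan]), np.int64(0), array([nan, nan]), np.float64(nan))
t [336.13236708 161.76066854]
(array([nan, nan]), np.int64(0), array([nan, nan]), np.float64(nan))
0.1 (array([0.0199, 0.    ]), np.float64(0.018))
0.2 (array([0.0516, 0.0124]), np.float64(0.0498))
0.3 (array([0.0818, 0.0278]), np.float64(0.0816))
0.4 (array([0.1104, 0.0462]), np.float64(0.1135))
0.5 (array([0.137 , 0.0673]), np.float64(0.1453))
0.6 (array([0.1614, 0.091 ]), np.float64(0.1771))h.py:17: RuntimeWarning: Mean of empty slice.
  return np.array([u[k].mean(),v[k].mean()]),k.sum()
  ret = ret.dtype.type(ret / rcount)
```

View pics/s3.png

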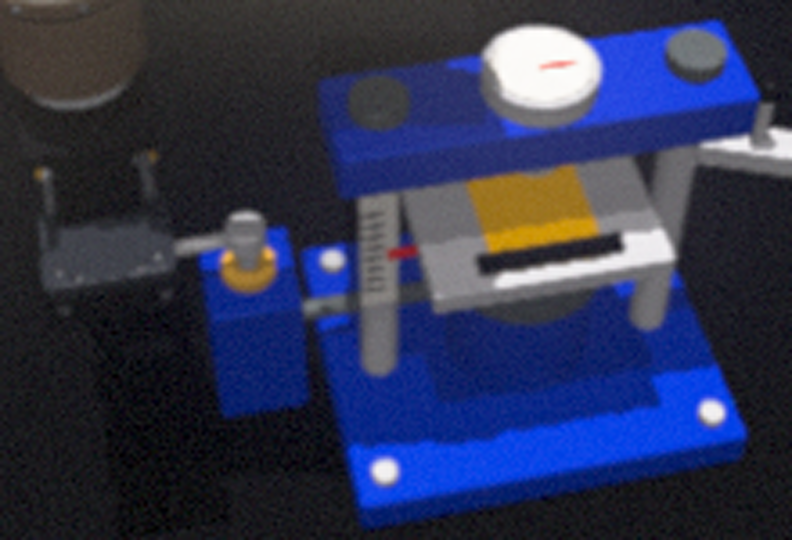

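The fingers straddle the ball. The platen's height will be tracked by its red pointer (scene px about 292,240) and the orange panel's lower edge. First small opening step follows.

```bash
cat >> h.py <<'E'
def ram(p):
    c=p["color"].astype(int);R,G,B=c[:,:,0],c[:,:,1],c[:,:,2]
    o=(R>90)&(G>0.45*R)&(G<0.9*R)&(B<0.4*R);o[:200]=0;o[280:]=0;o[:,:318]=0;o[:,338:]=0
    e=[np.nonzero(o[:,u])[0].max() for u in range(318,338) if o[:,u].any()]
    m=(R>70)&(G<.4*R)&(B<.45*R);m[:215]=0;m[275:]=0;m[:,:284]=0;m[:,304:]=0
    v,u=np.nonzero(m);w=R[v,u]
    return round(float(np.mean(e)),2), (round(float((v*w).sum()/w.sum()),2),len(v))
E
cat > look.py <<'E'
from h import *
import sys
a=capture("scene");b=capture("scene")
T,th,r,y,st=tcp_th();f=np.array(st["wrist_force"]);an=A0+th
print("t",st["time_s"],"th",round(th,3),"r",round(r,4),"yaw",round(y,1),"ftan",round(float(f[:2]@[-np.sin(an),np.cos(an)]),1),"f",np.round(f,1),"ram",ram(a),ram(b))
for q in map(float,sys.argv[1:]):print(q,*shift(q))
E
python3 -m pendant '[{"x":0.005,"y":0,"z":0,"rx":0,"ry":0,"rz":0.005,"claw":0.37},{"x":0.01,"y":0,"z":0,"rx":0,"ry":0,"rz":0.01,"claw":0.37},{"x":0.015,"y":0,"z":0,"rx":0,"ry":0,"rz":0.014,"claw":0.37},{"x":0.02,"y":0,"z":0,"rx":0,"ry":0,"rz":0.018,"claw":0.37},{"x":0.026,"y":0.002,"z":0,"rx":0,"ry":0,"rz":0.024,"claw":0.37},{"x":0.026,"y":0.002,"z":0,"rx":0,"ry":0,"rz":0.024,"claw":0.37},{"x":0.026,"y":0.002,"z":0,"rx":0,"ry":0,"rz":0.024,"claw":0.37},{"x":0.026,"y":0.002,"z":0,"rx":0,"ry":0,"rz":0.024,"claw":0.37}]' | tail -3
python3 look.py .16 .2
python3 - <<'E'
from h import *
p=capture("scene");C2=np.array([np.cos(np.radians(12.7)),np.sin(np.radians(12.7))])
X=atz(p,(326,237),.178);print(X,[proj(p,[X[0],X[1],z]) for z in(.178,.158,.138)])
X=atz(p,(292,240),.165);print(X,[proj(p,[X[0],X[1],z]) for z in(.165,.145,.125)])
E
```

```text
wrist_force: [-2.7, 0.5, 0.3]
gripper_width: 0.37
gripper_force: 1.0
t 5.35 th 0.114 r 0.0849 yaw -162.1 ftan -2.1 f [-2.6  1.1 -0.1] ram (237.75, (239.58, 12)) (237.75, (239.64, 11))
0.16 [0.0147 0.0052] 0.0146
0.2 [0.0273 0.0105] 0.0274
[0.62794451 0.13645932 0.178     ] [array([326., 237.]), array([325.404489  , 242.89349747]), array([324.82454058, 248.61665553])]
[0.62682592 0.06271084 0.165     ] [array([292., 240.]), array([291.90036071, 245.78141118]), array([291.80306534, 251.39727954])]
```

Contact is made at about 2.5 N, as expected. I'll continue in 0.04 rad steps.

```bash
python3 -m pendant '[{"x":0.007,"y":0.002,"z":0,"rx":0,"ry":0,"rz":0.007,"claw":0.37},{"x":0.014,"y":0.005,"z":0,"rx":0,"ry":0,"rz":0.014,"claw":0.37},{"x":0.014,"y":0.005,"z":0,"rx":0,"ry":0,"rz":0.014,"claw":0.37},{"x":0.014,"y":0.005,"z":0,"rx":0,"ry":0,"rz":0.014,"claw":0.37},{"x":0.014,"y":0.005,"z":0,"rx":0,"ry":0,"rz":0.014,"claw":0.37},{"x":0.014,"y":0.005,"z":0,"rx":0,"ry":0,"rz":0.014,"claw":0.37},{"x":0.014,"y":0.005,"z":0,"rx":0,"ry":0,"rz":0.014,"claw":0.37},{"x":0.014,"y":0.005,"z":0,"rx":0,"ry":0,"rz":0.014,"claw":0.37}]' | tail -3
python3 look.py .19 .2
```

```text
wrist_force: [-1.9, 1.9, -1.4]
gripper_width: 0.37
gripper_force: 0.9
t 6.5 th 0.16 r 0.085 yaw -159.5 ftan -2.2 f [-2.7  0.6  0.3] ram (237.7, (239.55, 11)) (237.75, (239.55, 11))
0.19 [0.0094 0.0041] 0.0096
0.2 [0.0125 0.0055] 0.0128
```

```bash
python3 -m pendant '[{"x":0.006,"y":0.002,"z":0,"rx":0,"ry":0,"rz":0.006,"claw":0.37},{"x":0.012,"y":0.005,"z":0,"rx":0,"ry":0,"rz":0.012,"claw":0.37},{"x":0.012,"y":0.005,"z":0,"rx":0,"ry":0,"rz":0.012,"claw":0.37},{"x":0.012,"y":0.005,"z":0,"rx":0,"ry":0,"rz":0.012,"claw":0.37},{"x":0.012,"y":0.005,"z":0,"rx":0,"ry":0,"rz":0.012,"claw":0.37},{"x":0.012,"y":0.005,"z":0,"rx":0,"ry":0,"rz":0.012,"claw":0.37},{"x":0.012,"y":0.005,"z":0,"rx":0,"ry":0,"rz":0.012,"claw":0.37},{"x":0.012,"y":0.005,"z":0,"rx":0,"ry":0,"rz":0.012,"claw":0.37}]' | tail -3
python3 look.py .23 .24
```

```text
wrist_force: [-2.4, 0.3, 0.2]
gripper_width: 0.368
gripper_force: 1.0
t 7.6 th 0.198 r 0.085 yaw -157.4 ftan -1.7 f [-2.4  1.2  0.1] ram (237.7, (239.59, 12)) (237.75, (239.55, 11))
0.23 [0.0099 0.0048] 0.0103
0.24 [0.013  0.0063] 0.0135
```

```bash
python3 -m pendant '[{"x":0.006,"y":0.003,"z":0,"rx":0,"ry":0,"rz":0.006,"claw":0.37},{"x":0.012,"y":0.006,"z":0,"rx":0,"ry":0,"rz":0.012,"claw":0.37},{"x":0.012,"y":0.006,"z":0,"rx":0,"ry":0,"rz":0.012,"claw":0.37},{"x":0.012,"y":0.006,"z":0,"rx":0,"ry":0,"rz":0.012,"claw":0.37},{"x":0.012,"y":0.006,"z":0,"rx":0,"ry":0,"rz":0.012,"claw":0.37},{"x":0.012,"y":0.006,"z":0,"rx":0,"ry":0,"rz":0.012,"claw":0.37},{"x":0.012,"y":0.006,"z":0,"rx":0,"ry":0,"rz":0.012,"claw":0.37},{"x":0.012,"y":0.006,"z":0,"rx":0,"ry":0,"rz":0.012,"claw":0.37}]' | tail -3
python3 look.py .27 .28
```

```text
wrist_force: [-2.9, -0.2, 0.3]
gripper_width: 0.367
gripper_force: 1.1
t 8.7 th 0.237 r 0.085 yaw -155.2 ftan -2.2 f [-2.8  0.7  0.5] ram (237.8, (239.55, 11)) (237.8, (239.59, 12))
0.27 [0.0099 0.005 ] 0.0104
0.28 [0.0129 0.0067] 0.0136
```

```bash
python3 -m pendant '[{"x":0.006,"y":0.003,"z":0,"rx":0,"ry":0,"rz":0.006,"claw":0.37},{"x":0.012,"y":0.006,"z":0,"rx":0,"ry":0,"rz":0.012,"claw":0.37},{"x":0.012,"y":0.006,"z":0,"rx":0,"ry":0,"rz":0.012,"claw":0.37},{"x":0.012,"y":0.006,"z":0,"rx":0,"ry":0,"rz":0.012,"claw":0.37},{"x":0.012,"y":0.006,"z":0,"rx":0,"ry":0,"rz":0.012,"claw":0.37},{"x":0.012,"y":0.006,"z":0,"rx":0,"ry":0,"rz":0.012,"claw":0.37},{"x":0.012,"y":0.006,"z":0,"rx":0,"ry":0,"rz":0.012,"claw":0.37},{"x":0.012,"y":0.006,"z":0,"rx":0,"ry":0,"rz":0.012,"claw":0.37}]' | tail -3
python3 look.py .31 .32
```

```text
wrist_force: [-3.2, -0.7, 0.5]
gripper_width: 0.369
gripper_force: 1.1
t 9.8 th 0.277 r 0.085 yaw -153.1 ftan -2.9 f [-3.4  0.2  0.2] ram (237.8, (239.59, 12)) (237.75, (239.55, 13))
0.31 [0.0099 0.0056] 0.0107
0.32 [0.0128 0.0074] 0.0138
```

```bash
python3 -m pendant '[{"x":0.006,"y":0.003,"z":0,"rx":0,"ry":0,"rz":0.006,"claw":0.37},{"x":0.012,"y":0.007,"z":0,"rx":0,"ry":0,"rz":0.012,"claw":0.37},{"x":0.012,"y":0.007,"z":0,"rx":0,"ry":0,"rz":0.012,"claw":0.37},{"x":0.012,"y":0.007,"z":0,"rx":0,"ry":0,"rz":0.012,"claw":0.37},{"x":0.012,"y":0.007,"z":0,"rx":0,"ry":0,"rz":0.012,"claw":0.37},{"x":0.012,"y":0.007,"z":0,"rx":0,"ry":0,"rz":0.012,"claw":0.37},{"x":0.012,"y":0.007,"z":0,"rx":0,"ry":0,"rz":0.012,"claw":0.37},{"x":0.012,"y":0.007,"z":0,"rx":0,"ry":0,"rz":0.012,"claw":0.37}]' | tail -3
python3 look.py .35 .36
```

```text
wrist_force: [-2.1, 0.6, 0.5]
gripper_width: 0.371
gripper_force: 1.2
t 10.9 th 0.317 r 0.085 yaw -150.9 ftan -2.0 f [-2.3 -0.1  0.7] ram (237.75, (239.59, 12)) (237.8, (239.64, 11))
0.35 [0.0094 0.0059] 0.0104
0.36 [0.0123 0.0077] 0.0136
```

```bash
python3 -m pendant '[{"x":0.006,"y":0.003,"z":0,"rx":0,"ry":0,"rz":0.006,"claw":0.37},{"x":0.012,"y":0.007,"z":0,"rx":0,"ry":0,"rz":0.012,"claw":0.37},{"x":0.012,"y":0.007,"z":0,"rx":0,"ry":0,"rz":0.012,"claw":0.37},{"x":0.012,"y":0.007,"z":0,"rx":0,"ry":0,"rz":0.012,"claw":0.37},{"x":0.012,"y":0.007,"z":0,"rx":0,"ry":0,"rz":0.012,"claw":0.37},{"x":0.012,"y":0.007,"z":0,"rx":0,"ry":0,"rz":0.012,"claw":0.37},{"x":0.012,"y":0.007,"z":0,"rx":0,"ry":0,"rz":0.012,"claw":0.37},{"x":0.012,"y":0.007,"z":0,"rx":0,"ry":0,"rz":0.012,"claw":0.37}]' | tail -3
python3 look.py .39 .4
```

```text
wrist_force: [-3.6, -0.1, 0.1]
gripper_width: 0.371
gripper_force: 1.2
t 12.0 th 0.358 r 0.0851 yaw -148.8 ftan -2.6 f [-3.7  1.   0.5] ram (237.8, (239.55, 11)) (237.85, (239.55, 11))
0.39 [0.0088 0.0063] 0.0101
0.4 [0.0116 0.0083] 0.0133
```

```bash
python3 -m pendant '[{"x":0.006,"y":0.004,"z":0,"rx":0,"ry":0,"rz":0.006,"claw":0.37},{"x":0.011,"y":0.008,"z":0,"rx":0,"ry":0,"rz":0.012,"claw":0.37},{"x":0.011,"y":0.008,"z":0,"rx":0,"ry":0,"rz":0.012,"claw":0.37},{"x":0.011,"y":0.008,"z":0,"rx":0,"ry":0,"rz":0.012,"claw":0.37},{"x":0.011,"y":0.008,"z":0,"rx":0,"ry":0,"rz":0.012,"claw":0.37},{"x":0.011,"y":0.008,"z":0,"rx":0,"ry":0,"rz":0.012,"claw":0.37},{"x":0.011,"y":0.008,"z":0,"rx":0,"ry":0,"rz":0.012,"claw":0.37},{"x":0.011,"y":0.008,"z":0,"rx":0,"ry":0,"rz":0.012,"claw":0.37}]' | tail -3
python3 look.py .43 .44
```

```text
wrist_force: [-2.3, -0.6, 0.2]
gripper_width: 0.37
gripper_force: 1.3
t 13.1 th 0.398 r 0.085 yaw -146.6 ftan -2.7 f [-2.2 -1.5  1.1] ram (238.95, (240.76, 12)) (238.95, (240.74, 11))
0.43 [0.0086 0.0065] 0.01
0.44 [0.0112 0.0086] 0.0132
```

The platen has started sinking, about 4 mm so far. I'll hold and measure the rate.

```bash
python3 -m pendant '[{"x":0,"y":0,"z":0,"rx":0,"ry":0,"rz":0,"claw":0.37},{"x":0,"y":0,"z":0,"rx":0,"ry":0,"rz":0,"claw":0.37},{"x":0,"y":0,"z":0,"rx":0,"ry":0,"rz":0,"claw":0.37},{"x":0,"y":0,"z":0,"rx":0,"ry":0,"rz":0,"claw":0.37},{"x":0,"y":0,"z":0,"rx":0,"ry":0,"rz":0,"claw":0.37},{"x":0,"y":0,"z":0,"rx":0,"ry":0,"rz":0,"claw":0.37},{"x":0,"y":0,"z":0,"rx":0,"ry":0,"rz":0,"claw":0.37},{"x":0,"y":0,"z":0,"rx":0,"ry":0,"rz":0,"claw":0.37}]' | tail -3
python3 look.py .41 .42
```

```text
wrist_force: [-3.8, -1.1, 0.6]
gripper_width: 0.369
gripper_force: 1.3
t 14.2 th 0.398 r 0.085 yaw -146.6 ftan -3.5 f [-3.2 -1.6  0.3] ram (239.35, (241.22, 10)) (239.25, (241.41, 10))
0.41 [0.0033 0.0024] 0.0039
0.42 [0.0061 0.0045] 0.0071
```

```bash
python3 -m pendant '[{"x":0.003,"y":0.002,"z":0,"rx":0,"ry":0,"rz":0.003,"claw":0.37},{"x":0.005,"y":0.004,"z":0,"rx":0,"ry":0,"rz":0.006,"claw":0.37},{"x":0.005,"y":0.004,"z":0,"rx":0,"ry":0,"rz":0.006,"claw":0.37},{"x":0.005,"y":0.004,"z":0,"rx":0,"ry":0,"rz":0.006,"claw":0.37},{"x":0.005,"y":0.004,"z":0,"rx":0,"ry":0,"rz":0.006,"claw":0.37},{"x":0.005,"y":0.004,"z":0,"rx":0,"ry":0,"rz":0.006,"claw":0.37},{"x":0.005,"y":0.004,"z":0,"rx":0,"ry":0,"rz":0.006,"claw":0.37},{"x":0.005,"y":0.004,"z":0,"rx":0,"ry":0,"rz":0.006,"claw":0.37}]' | tail -3
python3 look.py .43 .44
```

```text
wrist_force: [-2.5, -1.2, 1.1]
gripper_width: 0.37
gripper_force: 1.5
t 15.3 th 0.417 r 0.0849 yaw -145.5 ftan -2.9 f [-2.4 -1.7  0.5] ram (240.25, (242.11, 9)) (240.3, (242.09, 11))
0.43 [0.0036 0.0024] 0.0041
0.44 [0.0063 0.0045] 0.0073
```

```bash
python3 -m pendant '[{"x":0.002,"y":0.001,"z":0,"rx":0,"ry":0,"rz":0.002,"claw":0.37},{"x":0.004,"y":0.003,"z":0,"rx":0,"ry":0,"rz":0.004,"claw":0.37},{"x":0.004,"y":0.003,"z":0,"rx":0,"ry":0,"rz":0.004,"claw":0.37},{"x":0.004,"y":0.003,"z":0,"rx":0,"ry":0,"rz":0.004,"claw":0.37},{"x":0.004,"y":0.003,"z":0,"rx":0,"ry":0,"rz":0.004,"claw":0.37},{"x":0.004,"y":0.003,"z":0,"rx":0,"ry":0,"rz":0.004,"claw":0.37},{"x":0.004,"y":0.003,"z":0,"rx":0,"ry":0,"rz":0.004,"claw":0.37},{"x":0.004,"y":0.003,"z":0,"rx":0,"ry":0,"rz":0.004,"claw":0.37}]' | tail -3
python3 look.py .43 .44
```

```text
wrist_force: [-3.3, -1.2, 0.9]
gripper_width: 0.373
gripper_force: 1.5
t 16.4 th 0.432 r 0.085 yaw -144.8 ftan -2.8 f [-2.7 -1.1  1.1] ram (241.25, (243.21, 10)) (241.3, (243.28, 11))
0.43 [-0.0004 -0.0005] -0.0006
0.44 [0.0022 0.0016] 0.0026
```

```bash
python3 -m pendant '[{"x":0,"y":0,"z":0,"rx":0,"ry":0,"rz":0,"claw":0.37},{"x":0,"y":0,"z":0,"rx":0,"ry":0,"rz":0,"claw":0.37},{"x":0,"y":0,"z":0,"rx":0,"ry":0,"rz":0,"claw":0.37},{"x":0,"y":0,"z":0,"rx":0,"ry":0,"rz":0,"claw":0.37},{"x":0,"y":0,"z":0,"rx":0,"ry":0,"rz":0,"claw":0.37},{"x":0,"y":0,"z":0,"rx":0,"ry":0,"rz":0,"claw":0.37},{"x":0,"y":0,"z":0,"rx":0,"ry":0,"rz":0,"claw":0.37},{"x":0,"y":0,"z":0,"rx":0,"ry":0,"rz":0,"claw":0.37}]' | tail -3
python3 look.py .44 .45
```

```text
wrist_force: [-3.6, -1.0, 1.8]
gripper_width: 0.369
gripper_force: 1.5
t 17.5 th 0.432 r 0.0849 yaw -144.8 ftan -3.0 f [-3.1 -0.9  1.1] ram (241.6, (243.5, 10)) (241.65, (243.55, 11))
0.44 [0.0023 0.0015] 0.0026
0.45 [0.005  0.0036] 0.0058
```

The platen slows as it sinks, so I need to open slightly more.

```bash
python3 -m pendant '[{"x":0.003,"y":0.002,"z":0,"rx":0,"ry":0,"rz":0.003,"claw":0.37},{"x":0.006,"y":0.004,"z":0,"rx":0,"ry":0,"rz":0.007,"claw":0.37},{"x":0.006,"y":0.004,"z":0,"rx":0,"ry":0,"rz":0.007,"claw":0.37},{"x":0.006,"y":0.004,"z":0,"rx":0,"ry":0,"rz":0.007,"claw":0.37},{"x":0.006,"y":0.004,"z":0,"rx":0,"ry":0,"rz":0.007,"claw":0.37},{"x":0.006,"y":0.004,"z":0,"rx":0,"ry":0,"rz":0.007,"claw":0.37},{"x":0.006,"y":0.004,"z":0,"rx":0,"ry":0,"rz":0.007,"claw":0.37},{"x":0.006,"y":0.004,"z":0,"rx":0,"ry":0,"rz":0.007,"claw":0.37}]' | tail -3
python3 look.py .47 .48
```

```text
wrist_force: [-2.9, -1.3, 1.6]
gripper_width: 0.371
gripper_force: 1.5
t 18.6 th 0.453 r 0.085 yaw -143.5 ftan -1.9 f [-2.1 -0.5  0.8] ram (242.55, (244.5, 10)) (242.6, (244.49, 10))
0.47 [0.0045 0.0037] 0.0055
0.48 [0.0071 0.0059] 0.0087
```

```bash
python3 -m pendant '[{"x":0.003,"y":0.0025,"z":0,"rx":0,"ry":0,"rz":0.004,"claw":0.37},{"x":0.006,"y":0.005,"z":0,"rx":0,"ry":0,"rz":0.007,"claw":0.37},{"x":0.006,"y":0.005,"z":0,"rx":0,"ry":0,"rz":0.007,"claw":0.37},{"x":0.006,"y":0.005,"z":0,"rx":0,"ry":0,"rz":0.007,"claw":0.37},{"x":0.006,"y":0.005,"z":0,"rx":0,"ry":0,"rz":0.007,"claw":0.37},{"x":0.006,"y":0.005,"z":0,"rx":0,"ry":0,"rz":0.007,"claw":0.37},{"x":0.006,"y":0.005,"z":0,"rx":0,"ry":0,"rz":0.007,"claw":0.37},{"x":0.006,"y":0.005,"z":0,"rx":0,"ry":0,"rz":0.007,"claw":0.37}]' | tail -3
python3 look.py .49 .50
```

```text
wrist_force: [-3.0, -0.1, 1.5]
gripper_width: 0.377
gripper_force: 1.5
t 19.7 th 0.475 r 0.085 yaw -142.3 ftan -3.0 f [-2.8 -1.4  1.9] ram (245.65, (247.54, 13)) (245.8, (247.54, 11))
0.49 [0.0037 0.0032] 0.0046
0.5 [0.0063 0.0055] 0.0078
```

```bash
python3 -m pendant '[{"x":0.003,"y":0.0025,"z":0,"rx":0,"ry":0,"rz":0.004,"claw":0.37},{"x":0.005,"y":0.0045,"z":0,"rx":0,"ry":0,"rz":0.006,"claw":0.37},{"x":0.005,"y":0.0045,"z":0,"rx":0,"ry":0,"rz":0.006,"claw":0.37},{"x":0.005,"y":0.0045,"z":0,"rx":0,"ry":0,"rz":0.006,"claw":0.37},{"x":0.005,"y":0.0045,"z":0,"rx":0,"ry":0,"rz":0.006,"claw":0.37},{"x":0.005,"y":0.0045,"z":0,"rx":0,"ry":0,"rz":0.006,"claw":0.37},{"x":0.005,"y":0.0045,"z":0,"rx":0,"ry":0,"rz":0.006,"claw":0.37},{"x":0.005,"y":0.0045,"z":0,"rx":0,"ry":0,"rz":0.006,"claw":0.37}]' | tail -3
python3 look.py .51 .52
```

```text
wrist_force: [-3.9, -1.1, 1.4]
gripper_width: 0.371
gripper_force: 1.5
t 20.8 th 0.495 r 0.085 yaw -141.2 ftan -2.6 f [-3.4  0.   0.9] ram (248.35, (250.28, 14)) (248.4, (250.23, 13))
0.51 [0.0036 0.0033] 0.0046
0.52 [0.0062 0.0056] 0.0078
```

Down by about 37 mm. I'll hold to see whether it is on the stop.

```bash
python3 -m pendant '[{"x":0,"y":0,"z":0,"rx":0,"ry":0,"rz":0,"claw":0.37},{"x":0,"y":0,"z":0,"rx":0,"ry":0,"rz":0,"claw":0.37},{"x":0,"y":0,"z":0,"rx":0,"ry":0,"rz":0,"claw":0.37},{"x":0,"y":0,"z":0,"rx":0,"ry":0,"rz":0,"claw":0.37},{"x":0,"y":0,"z":0,"rx":0,"ry":0,"rz":0,"claw":0.37},{"x":0,"y":0,"z":0,"rx":0,"ry":0,"rz":0,"claw":0.37},{"x":0,"y":0,"z":0,"rx":0,"ry":0,"rz":0,"claw":0.37},{"x":0,"y":0,"z":0,"rx":0,"ry":0,"rz":0,"claw":0.37}]' | tail -3
python3 look.py .51
python3 - <<'E'
from h import *
s=capture("scene");x=s["color"][170:320,180:400,::-1];cv2.imwrite("pics/s4.png",cv2.resize(x,None,fx=3.6,fy=3.6,interpolation=cv2.INTER_CUBIC))
# expected pixel of panel front edge when down: edge fixed in press frame, from the raised picture
E
```

```text
wrist_force: [-4.2, -1.3, 2.2]
gripper_width: 0.367
gripper_force: 1.6
t 21.9 th 0.496 r 0.085 yaw -141.2 ftan -2.9 f [-3.2 -0.8  1.3] ram (248.35, (250.29, 14)) (248.35, (250.24, 13))
0.51 [0.0037 0.0033] 0.0046
```

View pics/s4.png

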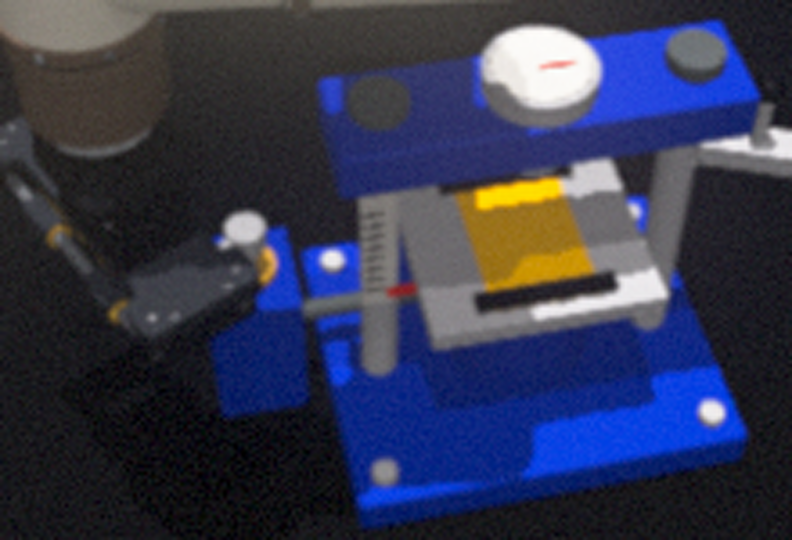

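The pointer sits at the bottom tick (crop 400,291) and nothing moves. One more small opening step will confirm it is on the stop rather than stalled.

```bash
python3 -m pendant '[{"x":0.003,"y":0.003,"z":0,"rx":0,"ry":0,"rz":0.004,"claw":0.37},{"x":0.006,"y":0.006,"z":0,"rx":0,"ry":0,"rz":0.008,"claw":0.37},{"x":0.006,"y":0.006,"z":0,"rx":0,"ry":0,"rz":0.008,"claw":0.37},{"x":0.006,"y":0.006,"z":0,"rx":0,"ry":0,"rz":0.008,"claw":0.37},{"x":0.006,"y":0.006,"z":0,"rx":0,"ry":0,"rz":0.008,"claw":0.37},{"x":0.006,"y":0.006,"z":0,"rx":0,"ry":0,"rz":0.008,"claw":0.37},{"x":0.006,"y":0.006,"z":0,"rx":0,"ry":0,"rz":0.008,"claw":0.37},{"x":0.006,"y":0.006,"z":0,"rx":0,"ry":0,"rz":0.008,"claw":0.37}]' | tail -3
python3 look.py .4 .3 .2 .1 0.05 0
```

```text
wrist_force: [-3.1, -0.9, 1.7]
gripper_width: 0.37
gripper_force: 1.6
t 23.05 th 0.521 r 0.0849 yaw -139.8 ftan -2.6 f [-2.8 -0.8  1.4] ram (248.45, (250.28, 14)) (248.4, (250.23, 13))
0.4 [-0.0317 -0.0261] -0.0384
0.3 [-0.0603 -0.0444] -0.0703
0.2 [-0.0905 -0.0599] -0.1021
0.1 [-0.1222 -0.0722] -0.1339
0.05 [-0.1385 -0.0772] -0.1498
0.0 [-0.1549 -0.0813] -0.1658
```

On the stop. Closing along the arc now.

```bash
python3 -m pendant '[{"x":-0.008,"y":-0.0065,"z":0,"rx":0,"ry":0,"rz":-0.01,"claw":0.37},{"x":-0.016,"y":-0.013,"z":0,"rx":0,"ry":0,"rz":-0.019,"claw":0.37},{"x":-0.024,"y":-0.02,"z":0,"rx":0,"ry":0,"rz":-0.029,"claw":0.37},{"x":-0.032,"y":-0.026,"z":0,"rx":0,"ry":0,"rz":-0.038,"claw":0.37},{"x":-0.042,"y":-0.033,"z":0,"rx":0,"ry":0,"rz":-0.05,"claw":0.37},{"x":-0.051,"y":-0.039,"z":0,"rx":0,"ry":0,"rz":-0.06,"claw":0.37},{"x":-0.06,"y":-0.044,"z":0,"rx":0,"ry":0,"rz":-0.07,"claw":0.37},{"x":-0.06,"y":-0.044,"z":0,"rx":0,"ry":0,"rz":-0.07,"claw":0.37}]' | tail -3
python3 look.py .2 .15 .1 0.05 0
```

```text
wrist_force: [3.9, 4.2, -1.4]
gripper_width: 0.37
gripper_force: 2.5
t 24.15 th 0.324 r 0.0847 yaw -152.4 ftan 4.1 f [ 2.6  3.7 -1.8] ram (248.4, (250.1, 17)) (248.3, (250.13, 18))
0.2 [-0.0367 -0.0206] -0.0395
0.15 [-0.0524 -0.0272] -0.0554
0.1 [-0.0684 -0.033 ] -0.0714
0.05 [-0.0847 -0.0379] -0.0873
0.0 [-0.1011 -0.0421] -0.1032
```

```bash
python3 -m pendant '[{"x":-0.012,"y":-0.007,"z":0,"rx":0,"ry":0,"rz":-0.012,"claw":0.37},{"x":-0.024,"y":-0.014,"z":0,"rx":0,"ry":0,"rz":-0.025,"claw":0.37},{"x":-0.036,"y":-0.02,"z":0,"rx":0,"ry":0,"rz":-0.037,"claw":0.37},{"x":-0.048,"y":-0.025,"z":0,"rx":0,"ry":0,"rz":-0.049,"claw":0.37},{"x":-0.06,"y":-0.03,"z":0,"rx":0,"ry":0,"rz":-0.06,"claw":0.37},{"x":-0.07,"y":-0.033,"z":0,"rx":0,"ry":0,"rz":-0.07,"claw":0.37},{"x":-0.078,"y":-0.036,"z":0,"rx":0,"ry":0,"rz":-0.079,"claw":0.37},{"x":-0.078,"y":-0.036,"z":0,"rx":0,"ry":0,"rz":-0.079,"claw":0.37}]' | tail -3
python3 look.py .05 .02 0 -.03 -.05 -.08
```

```text
wrist_force: [4.4, 4.0, -2.2]
gripper_width: 0.371
gripper_force: 2.7
t 25.25 th 0.075 r 0.085 yaw -166.6 ftan 6.1 f [ 4.8  5.3 -2.6] ram (248.3, (250.1, 17)) (248.3, (250.13, 18))
0.05 [-0.008  -0.0025] -0.0079
0.02 [-0.0179 -0.0051] -0.0174
0.0 [-0.0245 -0.0067] -0.0238
-0.03 [-0.0345 -0.0088] -0.0334
-0.05 [-0.0412 -0.01  ] -0.0397
-0.08 [-0.0513 -0.0116] -0.0493
```

```bash
python3 -m pendant '[{"x":-0.006,"y":-0.0015,"z":0,"rx":0,"ry":0,"rz":-0.006,"claw":0.37},{"x":-0.012,"y":-0.003,"z":0,"rx":0,"ry":0,"rz":-0.012,"claw":0.37},{"x":-0.018,"y":-0.005,"z":0,"rx":0,"ry":0,"rz":-0.018,"claw":0.37},{"x":-0.024,"y":-0.0065,"z":0,"rx":0,"ry":0,"rz":-0.024,"claw":0.37},{"x":-0.024,"y":-0.0065,"z":0,"rx":0,"ry":0,"rz":-0.024,"claw":0.37},{"x":-0.024,"y":-0.0065,"z":0,"rx":0,"ry":0,"rz":-0.024,"claw":0.37},{"x":-0.024,"y":-0.0065,"z":0,"rx":0,"ry":0,"rz":-0.024,"claw":0.37},{"x":-0.024,"y":-0.0065,"z":0,"rx":0,"ry":0,"rz":-0.024,"claw":0.37}]' | tail -3
python3 look.py -.03 -.05 -.08
```

```text
wrist_force: [5.2, 5.0, -2.8]
gripper_width: 0.37
gripper_force: 2.8
t 26.35 th 0.004 r 0.085 yaw -170.9 ftan 5.4 f [ 4.5  4.4 -2.4] ram (248.3, (250.13, 18)) (248.25, (250.1, 17))
-0.03 [-0.0114 -0.0025] -0.0109
-0.05 [-0.0181 -0.0037] -0.0173
-0.08 [-0.0281 -0.0053] -0.0268
```

```bash
python3 -m pendant '[{"x":-0.004,"y":-0.001,"z":0,"rx":0,"ry":0,"rz":-0.004,"claw":0.37},{"x":-0.008,"y":-0.0015,"z":0,"rx":0,"ry":0,"rz":-0.008,"claw":0.37},{"x":-0.012,"y":-0.0025,"z":0,"rx":0,"ry":0,"rz":-0.012,"claw":0.37},{"x":-0.012,"y":-0.0025,"z":0,"rx":0,"ry":0,"rz":-0.012,"claw":0.37},{"x":-0.012,"y":-0.0025,"z":0,"rx":0,"ry":0,"rz":-0.012,"claw":0.37},{"x":-0.012,"y":-0.0025,"z":0,"rx":0,"ry":0,"rz":-0.012,"claw":0.37},{"x":-0.012,"y":-0.0025,"z":0,"rx":0,"ry":0,"rz":-0.012,"claw":0.37},{"x":-0.012,"y":-0.0025,"z":0,"rx":0,"ry":0,"rz":-0.012,"claw":0.37}]' | tail -4
python3 look.py -.05 -.08
```

```text
ee_rot: [[0.121, -0.993, 0.006], [-0.993, -0.121, 0.001], [-0.001, -0.006, -1.0]]
wrist_force: [4.5, 4.2, -2.2]
gripper_width: 0.37
gripper_force: 2.8
t 27.45 th -0.03 r 0.0851 yaw -173.1 ftan 6.7 f [ 5.9  4.7 -2.4] ram (248.3, (250.1, 17)) (248.25, (250.1, 17))
-0.05 [-0.0068 -0.001 ] -0.0064
-0.08 [-0.0169 -0.0026] -0.016
```

```bash
python3 -m pendant '[{"x":-0.002,"y":-0.0005,"z":0,"rx":0,"ry":0,"rz":-0.002,"claw":0.37},{"x":-0.005,"y":-0.001,"z":0,"rx":0,"ry":0,"rz":-0.005,"claw":0.37},{"x":-0.008,"y":-0.0015,"z":0,"rx":0,"ry":0,"rz":-0.008,"claw":0.37},{"x":-0.008,"y":-0.0015,"z":0,"rx":0,"ry":0,"rz":-0.008,"claw":0.37},{"x":-0.008,"y":-0.0015,"z":0,"rx":0,"ry":0,"rz":-0.008,"claw":0.37},{"x":-0.008,"y":-0.0015,"z":0,"rx":0,"ry":0,"rz":-0.008,"claw":0.37},{"x":-0.008,"y":-0.0015,"z":0,"rx":0,"ry":0,"rz":-0.008,"claw":0.37},{"x":-0.008,"y":-0.0015,"z":0,"rx":0,"ry":0,"rz":-0.008,"claw":0.37}]' | tail -4
python3 look.py -.08 -.1
```

```text
ee_rot: [[0.096, -0.995, 0.006], [-0.995, -0.096, 0.001], [-0.001, -0.006, -1.0]]
wrist_force: [5.3, 3.7, -2.4]
gripper_width: 0.371
gripper_force: 2.9
t 28.55 th -0.052 r 0.0851 yaw -174.5 ftan 5.3 f [ 4.7  3.9 -3.1] ram (248.3, (250.1, 16)) (248.25, (250.16, 16))
-0.08 [-0.0094 -0.001 ] -0.0088
-0.1 [-0.0162 -0.0019] -0.0152
```

```bash
python3 -m pendant '[{"x":-0.002,"y":0,"z":0,"rx":0,"ry":0,"rz":-0.002,"claw":0.37},{"x":-0.005,"y":-0.001,"z":0,"rx":0,"ry":0,"rz":-0.005,"claw":0.37},{"x":-0.008,"y":-0.001,"z":0,"rx":0,"ry":0,"rz":-0.008,"claw":0.37},{"x":-0.008,"y":-0.001,"z":0,"rx":0,"ry":0,"rz":-0.008,"claw":0.37},{"x":-0.008,"y":-0.001,"z":0,"rx":0,"ry":0,"rz":-0.008,"claw":0.37},{"x":-0.008,"y":-0.001,"z":0,"rx":0,"ry":0,"rz":-0.008,"claw":0.37},{"x":-0.008,"y":-0.001,"z":0,"rx":0,"ry":0,"rz":-0.008,"claw":0.37},{"x":-0.008,"y":-0.001,"z":0,"rx":0,"ry":0,"rz":-0.008,"claw":0.37}]' | tail -4
python3 look.py -.08 -.1
```

```text
ee_rot: [[0.071, -0.997, 0.006], [-0.997, -0.071, 0.001], [-0.001, -0.006, -1.0]]
wrist_force: [5.9, 4.2, -2.5]
gripper_width: 0.369
gripper_force: 3.0
t 29.65 th -0.074 r 0.0852 yaw -176.0 ftan 6.1 f [ 5.5  4.4 -2.2] ram (248.35, (250.1, 17)) (248.3, (250.09, 17))
-0.08 [-0.002   0.0005] -0.0018
-0.1 [-0.0088 -0.0004] -0.0082
```

```bash
python3 -m pendant '[{"x":-0.002,"y":0,"z":0,"rx":0,"ry":0,"rz":-0.002,"claw":0.37},{"x":-0.004,"y":0,"z":0,"rx":0,"ry":0,"rz":-0.004,"claw":0.37},{"x":-0.006,"y":-0.0005,"z":0,"rx":0,"ry":0,"rz":-0.006,"claw":0.37},{"x":-0.006,"y":-0.0005,"z":0,"rx":0,"ry":0,"rz":-0.006,"claw":0.37},{"x":-0.006,"y":-0.0005,"z":0,"rx":0,"ry":0,"rz":-0.006,"claw":0.37},{"x":-0.006,"y":-0.0005,"z":0,"rx":0,"ry":0,"rz":-0.006,"claw":0.37},{"x":-0.006,"y":-0.0005,"z":0,"rx":0,"ry":0,"rz":-0.006,"claw":0.37},{"x":-0.006,"y":-0.0005,"z":0,"rx":0,"ry":0,"rz":-0.006,"claw":0.37}]' | tail -4
python3 look.py -.1 -.06 -.03 0
python3 - <<'E'
from h import *
import time
F=[]
for _ in range(6):
    w=capture("scene");F.append(sense()["wrist_force"])
print(np.mean(F,0),np.std(F,0))
E
```

```text
ee_rot: [[0.052, -0.999, 0.006], [-0.999, -0.052, 0.001], [-0.001, -0.007, -1.0]]
wrist_force: [6.7, 4.3, -3.3]
gripper_width: 0.372
gripper_force: 3.0
t 30.75 th -0.091 r 0.0852 yaw -177.0 ftan 6.2 f [ 5.8  3.3 -2.6] ram (248.35, (250.09, 17)) (248.35, (250.09, 17))
-0.1 [-0.0032  0.0002] -0.0029
-0.06 [0.0103 0.0021] 0.0098
-0.03 [0.0203 0.0039] 0.0194
0.0 [0.0303 0.006 ] 0.0289
[ 6.45825379  3.84589086 -2.95508081] [0.46569526 0.29566824 0.34659741]
```

Force rises to about 7 N, which fits the seat. I'll back off to slack, widen, and lift.

```bash
python3 -m pendant '[{"x":0.01,"y":0.002,"z":0,"rx":0,"ry":0,"rz":0.01,"claw":0.37},{"x":0.02,"y":0.004,"z":0,"rx":0,"ry":0,"rz":0.02,"claw":0.45},{"x":0.028,"y":0.005,"z":0,"rx":0,"ry":0,"rz":0.028,"claw":0.55},{"x":0.032,"y":0.006,"z":0,"rx":0,"ry":0,"rz":0.03,"claw":0.55},{"x":0.032,"y":0.006,"z":0.05,"rx":0,"ry":0,"rz":0.03,"claw":0.55},{"x":0.032,"y":0.006,"z":0.15,"rx":0,"ry":0,"rz":0.03,"claw":0.55},{"x":0.032,"y":0.006,"z":0.27,"rx":0,"ry":0,"rz":0.03,"claw":0.55},{"x":0.032,"y":0.006,"z":0.4,"rx":0,"ry":0,"rz":0.03,"claw":0.55}]' | tail -4
python3 - <<'E'
from h import *
w=capture("wrist");T,th,*_=tcp_th();print(T,th,sense()["time_s"])
a=proj(w,[.62,-.122,.145]);print(a,ballth(w,a,60))
E
```

```text
ee_rot: [[0.146, -0.989, 0.0], [-0.989, -0.146, -0.0], [0.0, -0.0, -1.0]]
wrist_force: [0.5, -0.2, -0.6]
gripper_width: 0.547
gripper_force: 0.0
[ 0.6175916  -0.12466055  0.23513881] -0.006226341347136621 32.1
[279.6713798  217.25477654] (array([282.41513761, 219.36238532]), np.int64(872), array([ 0.61746963, -0.1205129 ]), np.float64(0.0030321122757357433))
```

The ball now rests about 0.033 rad clockwise of where it started. It started at 0.05 rad or less, so the valve is at 0.017 rad or less. The platen is on its stop and the arm is clear.

```bash
python3 - <<'E'
from h import *
print(ram(capture("scene")));print(finish_job())
E
```

```text
(248.3, (250.09, 17))
the job is handed in; nothing more can be done
None
```

The platen sank slowly (about 1 cm/s at most) onto its stop, the valve is shut again to within about 0.02 rad by my estimate, the arm is clear, and the job is handed in; no verdict came back.

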